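Discard the mouldy culture dishes through the sprung flap

TASK

Two of the three culture dishes on the discard cabinet have gone mouldy (dark green patches). One after the other, slide them over the steel top onto the yellow sprung flap, without lifting them off the top, press the flap open and keep it held down until the dish has dropped into the bin inside. Finish with both mouldy dishes in the bin and the flap sprung shut again, and leave the good dish, the beaker and the bottle where they stand.

Things in the scene. Friction and masses are not known exactly. Their poses are not given: they have to be found in the camera images.
- station: The discard cabinet: a white box on the bench with a steel top, 260 mm deep (x), 430 mm wide (y), top 150 mm above the bench, with a lip 6 mm high and 4 mm wide round the top's edge. Inside is one closed hollow space, the bin, its floor 132 mm below the top. Origin at the centre of its underside; the flap is on the side of its +y axis, the dishes on the other.
- flap_hinge (a point): Middle of the flap's hinge line, level with the steel top. x runs along the hinge, y from the hinge across the flap to its free edge, z up. In these axes the steel top spans x -130 to 130 and y -259 to 171 mm; the slot, filled by the flap, spans x -76 to 76 and y 0 to 98 mm; the dishes start at y -120 to -180 mm.
- flap_edge (a point): Middle of the flap's free edge, on its upper face. The flap is a yellow plate 148 mm along the hinge, 95.5 mm from hinge to free edge, 3 mm thick; shut, its upper face lies 1 mm below the steel top.
- flap (a joint): Opening angle of the flap, rad: 0 shut, grows as the free edge swings down into the bin, stop at 1.15. A spring shuts it when let go; it bears a dish without opening. Pressed straight down 40 mm from the hinge, beside a dish, it takes about 4 N at first, and 57 mm below the top (0.95 rad) about 5 N; open 0.7 rad or more, a dish on it slides off past the free edge and drops.
- mouldy_a: round sealed culture dish with a clear lid, 60 mm across, 15 mm high, about 30 g, lying flat on the steel top and sliding easily on it; this one is mouldy, with large dark green patches on the pale yellow jelly. Origin at its centre, half-way up.
- mouldy_b: round sealed culture dish with a clear lid, 60 mm across, 15 mm high, about 30 g, lying flat on the steel top and sliding easily on it; this one is mouldy too, with large dark green patches on the pale yellow jelly. Origin at its centre, half-way up.
- good: round sealed culture dish with a clear lid, 60 mm across, 15 mm high, about 30 g, lying flat on the steel top and sliding easily on it; the good one, clean pale yellow jelly all over. Origin at its centre, half-way up. To be left where it is.
- beaker: Clear plastic beaker, 72 mm across the rim, 95 mm high, standing on the bench beside the cabinet. Origin at the centre of its underside. To be left alone.
- disinfectant: White plastic bottle with a blue cap, 58 mm across, 150 mm high, standing on the bench at the flap end of the cabinet. Origin at the centre of its underside. To be left alone.
There are look-alikes about, which are no part of the job. What is shaped like the mouldy_b but orange or purple is not meant.

How it is judged:
By the outcome, as a careful person would: the job done as asked, in the order asked, and still so for the second after the job is handed in, with the robot touching nothing.
It also fails if it takes over 59 s, if anything falls off the work surface, if the arm or the gripper's body presses on something with over 40 N, if the wrist force passes 120 N, or if a joint passes its speed limit or range.

ROBOT

A 6-joint arm with a two-finger parallel gripper is mounted at the origin on the work surface. World frame = base frame: x ahead of the robot, y to its left, z up, the work surface at z = 0. Lengths are in m, angles in rad, forces in N, time in s.
With the tool pointing down it reaches from about 0.35 to 0.85 m from the base axis. Payload 8.1 kg.
Tool frame: the origin (TCP) lies at the very end of the fingers, on their centre line; the grasp point (between the pads) lies r.grip_point_offset behind it (r.grip_point_offset is the distance from the TCP to the grasp point, in m); z points along the fingers, x is the direction in which the jaws open and shut, and the axes are right-handed (so a half turn about z gives the same grasp; the last joint's range is limited). The gripper opens to 85 mm and grips with 20 to 120 N. Pads are 22 mm wide; open, the fingers measure 114 mm over their backs; the gripper's body (76 mm by 85 mm) begins 54 mm behind the grasp point. The pads swing forward as they close: fully open they stand 13 mm farther back than shut.
Start: joints at [1.165, 0.13, 1.488, -0, 1.523, -0.085], TCP at [0.189, 0.569, 0.231] pointing down, gripper open.
Joint ranges: [-2.96, 2.96], [-0.89, 2.26], [0.02, 2.5], [-1.34, 4.48], [0, 2.73], [-2.66, 2.66]. Speed limits (rad/s): [2.39, 2.39, 2.79, 3.14, 3.14, 3.14].

INTERFACE

Orientations are given as [roll, pitch, yaw] about the fixed x, y, z axes, in that order (R = Rz(yaw) Ry(pitch) Rx(roll)).
In Python, from bench import r gives the robot as it stands.
- The arm moves only by the tool arm_command, never from a script. Its argument "deltas" is a list of rows, each a list of 3 entries, a list of its own where there are three numbers: the shift along the world's x, y, z each as a share of 25 mm, from -1 to 1, then the turn, a rotation vector about the world's x, y, z each as a share of 4 degrees, from -1 to 1, then the closure, from 0 (fully open) to 1 (shut). In form: [[[x, y, z], [ax, ay, az], jaw], ...]. A call has exactly 10 rows; each row shifts and turns the commanded pose from where the row before left it; what a row does not reach is not made up. A row lasts 1/10 s, in which the tool goes at most 50 mm and 8.59 degrees, less where a joint would pass 70% of its speed; a pose out of reach is approached as far as the arm can. A call with a number of a shift or a turn outside -1 to 1 is refused whole. A call with a gripper value outside its range is refused whole. The fingers move at their own pace and stop on an object; "squeeze" is the grip in N (left out, the last holds). Time passes only in rows, so rows that do not move let the fingers close, or fill a call up. It gives the time, the measured TCP pose, the force and the opening at its end, in the units of the state.
- r.get_state(): the state, without advancing time (a new reading comes with each control period).
- r.snapshot(name): name is "scene" or "side" or "wrist"; returns (picture, depth): 400x640x3 uint8, blue, green, red; 400x640 float32, m along the optical axis (not along the pixel's ray), 0 where there is no reading.
- r.get_calibration(name): a dict with "mtx" (3x3 intrinsics, pixels), "k1" (the pictures are not rectified: a ray, as slopes to the right and down, at radius r is drawn at 1 + k1 r^2 times it, then the intrinsics apply), "R" (3x3) and "t" (3): a world point X has camera coordinates R X + t. Camera axes: x right, y down, z forward; pixel columns grow to the right and rows downward; lengths in m; the calibration is good to about 2 mm. A picture is of the moment at which its call begins: read the wrist's pose just before it. get_calibration takes no time and is no camera call; for the wrist camera it gives the pose at the moment of the call.
- r.job_done(): hands the job in, once; it reports no verdict.
The state is a dict: "clock": time; "joint_pos": joint angles; "qvel": joint speeds; "effort": joint torques, N m; "tool_pos": TCP position; "tcp_rot": TCP orientation; "force": force on the tool from outside, world axes, zero at the start; "moment": the same for the moment, N m; "finger_gap": finger opening in m.
Only numpy, scipy, OpenCV 4.12 (cv2) and the standard library are available. Lean on these libraries where they do the work, as an engineer would, in place of code of your own. Each camera call takes 0.05 s, during which the arm holds its last target. There are 200 camera calls.

## Working session

There is one attempt and no reset: what is moved stays moved. The work goes in short steps, Python scripts to look and compute and a tool call to move; the robot and the scene stay as the last step left them, time stands still between calls to the robot, and variables do not carry over. Pictures are saved under pics/ and viewed, about 8 in all and at most 12, crops included, and the job is handed in when it is done.

Besides the shell and the picture viewer there is one more tool, called after "Emit:" as name([rows], argument=value, ...), one row to a line, values as JSON. arm_command: Moves the arm, as the interface text tells. Shift numbers are shares of 25 mm and turn numbers shares of 4 degrees, none past 1 either way. Its arguments: {"type":"object","properties":{"deltas":{"type":"array","items":{"type":"array"}},"squeeze":{"type":"number"}},"required":["deltas"]}

```bash
mkdir -p pics; ls
python3 - <<'E'
from bench import r
import cv2
for n in("scene","side"):
    p,d=r.snapshot(n); cv2.imwrite(f"pics/{n}0.png",p)
    c=r.get_calibration(n); print(n,c)
s=r.get_state();print(s, r.grip_point_offset)
E
```

```text
pics
scene {'mtx': array([[500.10893376,   0.        , 331.02037874],
       [  0.        , 500.10893376, 199.59924729],
       [  0.        ,   0.        ,   1.        ]]), 'k1': 0.039955756690156774, 'R': array([[-0.74011702,  0.67236552, -0.01230449],
       [ 0.53253773,  0.57482997, -0.62126811],
       [-0.41064627, -0.46636371, -0.78350146]]), 't': array([ 0.4548937 , -0.26331409,  1.64553426])}
side {'mtx': array([[518.11751688,   0.        , 324.42961892],
       [  0.        , 518.11751688, 200.26266823],
       [  0.        ,   0.        ,   1.        ]]), 'k1': -0.09941233814988672, 'R': array([[ 0.85252046, -0.52268715, -0.00264923],
       [-0.26305889, -0.4246672 , -0.86628967],
       [ 0.45167343,  0.73922656, -0.49953498]]), 't': array([-0.5048193 ,  0.27645392,  0.96651994])}
{'clock': 0.1, 'joint_pos': array([ 1.16459587e+00,  1.31091594e-01,  1.48916082e+00, -1.89478422e-05,
        1.52300035e+00, -8.53994286e-02]), 'qvel': array([ 0.00039164, -0.00132748, -0.00192779,  0.00131078,  0.00098767,
       -0.0002789 ]), 'effort': array([-2.55453028e-05, -5.70957863e+01, -5.01936686e+01, -2.82502688e-04,
        8.31260229e-03,  4.52433858e-05]), 'tool_pos': array([0.18898669, 0.56894277, 0.23035103]), 'tcp_rot': array([-3.14146991e+00,  1.65566999e-03,  1.24999632e+00]), 'force': array([ 0.02892558, -0.73398335,  0.19035533]), 'moment': array([0.01449438, 0.05197316, 0.05861753]), 'finger_gap': 0.08558632403984609} 0.0187
```

View pics/scene0.png

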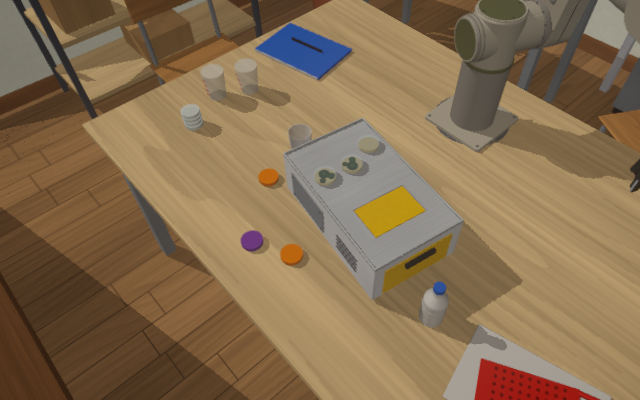

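View pics/side0.png

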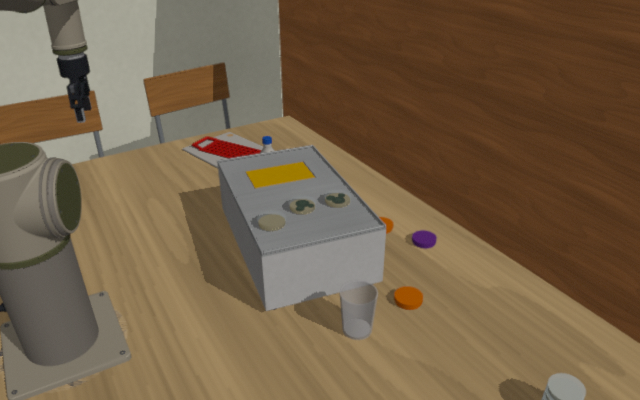

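Scene view: mouldy candidates are at (326,177) and (351,164), with the good dish at (369,145). The orange lids (268,177), (291,254) and the purple lid (252,240) lie on the bench and aren't meant. The flap is at (390,211), bottle (434,305), beaker (300,138). Next: measure the positions and make a close crop.

```bash
cat > h.py <<'E'
import numpy as np, cv2
from bench import r
def rays(c,uv):
    K=c["mtx"]; uv=np.atleast_2d(np.asarray(uv,float))
    d=np.c_[(uv[:,0]-K[0,2])/K[0,0],(uv[:,1]-K[1,2])/K[1,1]]; q=d.copy()
    for _ in range(8): q=d/(1+c["k1"]*(q**2).sum(1,keepdims=True))
    return np.c_[q,np.ones(len(q))]
def onplane(c,uv,z):
    D=rays(c,uv)@c["R"]; o=-c["R"].T@c["t"]
    return o+D*((z-o[2])/D[:,2])[:,None]
def cloud(c,d):
    v,u=np.mgrid[:d.shape[0],:d.shape[1]]
    q=rays(c,np.c_[u.ravel(),v.ravel()])*d.reshape(-1,1)
    return ((q-c["t"])@c["R"]).reshape(*d.shape,3)
def flapquad(c,p,z=.149):
    hsv=cv2.cvtColor(p,cv2.COLOR_BGR2HSV); m=cv2.inRange(hsv,(22,150,120),(33,255,255))
    cs=sorted(cv2.findContours(m,0,2)[0],key=cv2.contourArea)[-2:]
    return [(cv2.contourArea(k),onplane(c,cv2.boxPoints(cv2.minAreaRect(k)),z),onplane(c,cv2.approxPolyDP(k,5,True)[:,0],z)) for k in cs]
E
python3 - <<'E'
from h import *
np.set_printoptions(precision=4,suppress=True)
for n in("scene","side"):
    p=cv2.imread(f"pics/{n}0.png"); c=r.get_calibration(n)
    print(n)
    for a,b,q in flapquad(c,p): print(a,q.tolist() if 0 else q)
    _,d=r.snapshot(n); X=cloud(c,d)
    L={"scene":[(326,177),(351,164),(369,145)],"side":[(336,199),(302,206),(270,222)]}[n]
    for u,v in L:
        print((u,v),onplane(c,(u,v),.163),X[v,u],d[v,u])
    m=((X[...,2]>.158)&(X[...,2]<.172)&(d>0)).astype(np.uint8)
    k,lab,st,ce=cv2.connectedComponentsWithStats(m)
    for i in range(1,k):
        if st[i,4]>60: print(st[i],ce[i],np.mean(X[lab==i],0),X[lab==i].min(0),X[lab==i].max(0))
a=cv2.imread("pics/scene0.png")[110:310,260:480]; b=cv2.imread("pics/side0.png")[130:270,210:390]
cv2.imwrite("pics/crop.png",np.vstack([cv2.resize(a[:100],(660,300),interpolation=2),cv2.resize(b,(660,300),interpolation=2)]))
E
```

```text
scene
48.0 [[0.6669 0.2836 0.149 ]
 [0.691  0.2787 0.149 ]
 [0.6793 0.286  0.149 ]
 [0.694  0.2998 0.149 ]
 [0.7064 0.2782 0.149 ]
 [0.7223 0.2905 0.149 ]
 [0.7021 0.2923 0.149 ]
 [0.7242 0.2953 0.149 ]
 [0.6788 0.3036 0.149 ]
 [0.6846 0.288  0.149 ]]
1749.0 [[0.475  0.1186 0.149 ]
 [0.6164 0.0926 0.149 ]
 [0.6354 0.1803 0.149 ]
 [0.4922 0.2076 0.149 ]]
(326, 177) [[ 0.6049 -0.0269  0.163 ]] [ 0.6064 -0.0252  0.1656] 1.2784965
(351, 164) [[ 0.5268 -0.0159  0.163 ]] [ 0.5293 -0.0134  0.1669] 1.3036569
(369, 145) [[ 0.4434 -0.033   0.163 ]] [ 0.4447 -0.0318  0.1648] 1.3486555
[458  75  48  21 174] [479.4828  89.4253] [0.0459 0.0284 0.1653] [-0.0263 -0.0532  0.158 ] [0.0728 0.0717 0.172 ]
[358 134  22  19 321] [368.4579 142.6604] [ 0.44   -0.0387  0.1655] [ 0.4061 -0.0698  0.1581] [ 0.4703 -0.0094  0.1714]
[341 154  23  19 348] [351.8477 162.727 ] [ 0.5238 -0.0159  0.1657] [ 0.4905 -0.0491  0.1582] [0.5531 0.012  0.1717]
[314 165  23  20 363] [324.9669 174.697 ] [ 0.603  -0.0329  0.1656] [ 0.5704 -0.0662  0.158 ] [ 0.6317 -0.0029  0.1713]
side
934.0 [[0.6214 0.0996 0.149 ]
 [0.6347 0.18
[... 286 characters left out ...]
5   13  555  132 1854] [399.3155  69.13  ] [1.3249 0.887  0.1649] [ 0.3912 -0.2276  0.158 ] [1.4995 2.0079 0.172 ]
[  0  43  51  12 159] [25.3019 48.4969] [0.1069 1.9812 0.165 ] [-0.0114  1.9537  0.1581] [0.2243 2.0039 0.1719]
[324 189  28  18 369] [337.3144 197.1247] [ 0.6008 -0.0403  0.1645] [ 0.5721 -0.0673  0.158 ] [ 0.633  -0.0039  0.1688]
[288 195  28  18 392] [301.852  203.5051] [ 0.5217 -0.0237  0.1645] [ 0.4937 -0.0518  0.1582] [0.5525 0.0106 0.1679]
[257 210  30  20 447] [271.2886 219.3758] [ 0.4379 -0.0465  0.1644] [ 0.4094 -0.0735  0.158 ] [ 0.4688 -0.0103  0.1678]
[  0 264  80  42 558] [ 43.2455 293.2509] [ 0.0024 -0.0561  0.1651] [-0.0676 -0.071   0.1581] [0.0688 0.0001 0.1719]
```

View pics/crop.png

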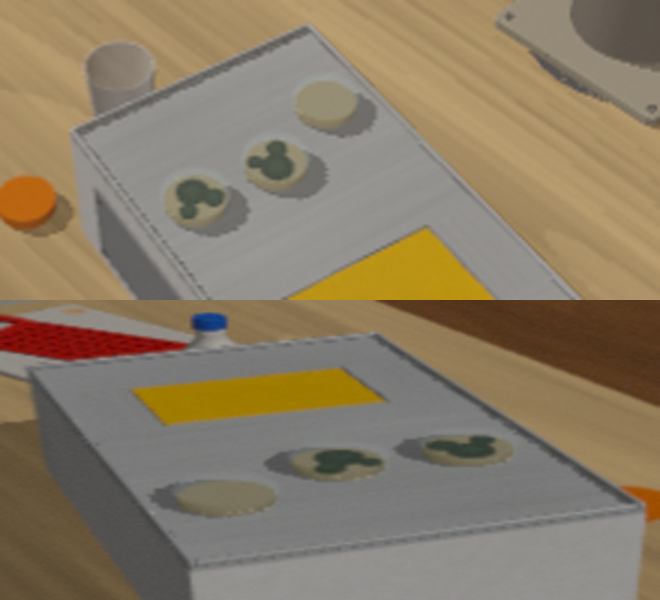

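The crop confirms it: the two outer/middle dishes have green patches, and the one nearest the robot is clean. In the world frame, B (middle) is at about (0.5225,-0.020), A (outer) at (0.602,-0.036), and the hinge middle at (0.548,0.104) with axis yaw about -10.3°. I'll grip with the jaws along the flap's y, taking B first.

Emit:
arm_command([
  [[0.556,-0.98,0],[0,0,1],0],
  [[0.556,-0.98,0],[0,0,1],0],
  [[0.556,-0.98,0],[0,0,0],0],
  [[0.556,-0.98,0],[0,0,0],0],
  [[0.556,-0.98,0],[0,0,0],0],
  [[0.556,-0.98,0],[0,0,0],0],
  [[0.556,-0.98,0],[0,0,0],0],
  [[0.556,-0.98,0],[0,0,0],0],
  [[0.556,-0.98,0],[0,0,0],0],
  [[0.556,-0.98,0],[0,0,0],0],
])

```text
clock: 1.2
tool_pos: [0.3285, 0.3233, 0.2312]
tcp_rot: [3.142, 0.0, 1.39]
force: [1.2, 0.2, 0.3]
finger_gap: 0.0855
```

Emit:
arm_command([
  [[0.556,-0.98,0],[0,0,0],0],
  [[0.556,-0.98,0],[0,0,0],0],
  [[0.556,-0.98,0],[0,0,0],0],
  [[0.556,-0.98,0],[0,0,0],0],
  [[0.556,-0.98,0],[0,0,0],0],
  [[0.556,-0.98,0],[0,0,0],0],
  [[0.556,-0.98,0],[0,0,0],0],
  [[0.556,-0.98,0],[0,0,0],0],
  [[0.556,-0.98,0],[0,0,0],0],
  [[0.556,-0.98,0],[0,0,0],0],
])

```text
clock: 2.2
tool_pos: [0.4675, 0.0783, 0.2312]
tcp_rot: [-3.142, -0.0, 1.39]
force: [-0.4, 0.6, 1.1]
finger_gap: 0.0854
```

Emit:
arm_command([
  [[0.556,-0.98,0],[0,0,0],0],
  [[0.556,-0.98,0],[0,0,0],0],
  [[0.556,-0.98,0],[0,0,0],0],
  [[0.556,-0.98,0],[0,0,0],0],
  [[0,0,0],[0,0,0],0],
  [[0,0,0],[0,0,0],0],
  [[0,0,0],[0,0,0],0],
  [[0,0,0],[0,0,0],0],
  [[0,0,0],[0,0,0],0],
  [[0,0,0],[0,0,0],0],
])

```text
clock: 3.2
tool_pos: [0.5227, -0.018, 0.2314]
tcp_rot: [3.141, -0.0, 1.391]
force: [0.1, 0.5, 0.3]
finger_gap: 0.0856
```

Run:
```python
from h import *
c=r.get_calibration("wrist"); p,d=r.snapshot("wrist"); cv2.imwrite("pics/w1.png",p)
print(c["mtx"][0,0],-c["R"].T@c["t"])
for a,b,q in flapquad(c,p): print(a,b,q)
X=cloud(c,d)
m=((X[...,2]>.157)&(X[...,2]<.172)&(d>0)).astype(np.uint8)
k,lab,st,ce=cv2.connectedComponentsWithStats(m)
for i in range(1,k):
    if st[i,4]>200:
        xy=X[lab==i][:,:2].astype(np.float32); print(st[i],cv2.minEnclosingCircle(xy),np.median(X[lab==i][:,2]))
print(np.median(X[...,2][(X[...,2]>.14)&(X[...,2]<.156)]))
```

```text
282.9038431890249 [ 0.45125872 -0.0064985   0.3745475 ]
17079.5 [[0.6189947  0.09038841 0.149     ]
 [0.46462398 0.11837674 0.149     ]
 [0.49213037 0.20798638 0.149     ]
 [0.6593028  0.19730863 0.149     ]] [[0.47541737 0.1164772  0.149     ]
 [0.61370477 0.0916351  0.149     ]
 [0.62316931 0.10158406 0.149     ]
 [0.63691131 0.18140321 0.149     ]
 [0.49197815 0.2074787  0.149     ]]
[ 225   67   86   87 5835] ((0.43914446234703064, -0.043039266020059586), 0.030319934710860252) 0.16552199356122788
[ 283  177   77   75 4449] ((0.5232527852058411, -0.019657829776406288), 0.03033638745546341) 0.16542294615396655
[ 284  270   69   64 3475] ((0.6024761199951172, -0.03620680421590805), 0.030705317854881287) 0.16539425546396802
0.15040798439047573
```

View pics/w1.png

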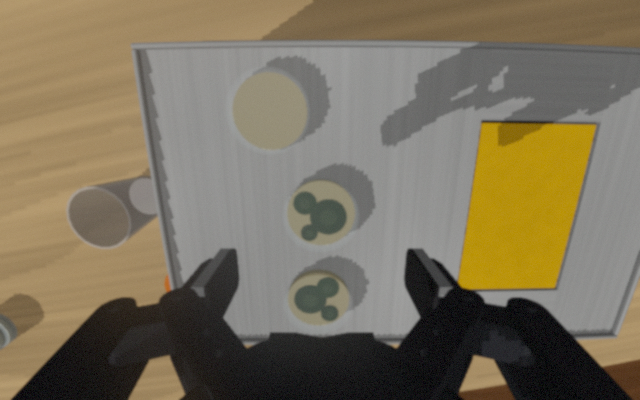

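Wrist view: good dish (270,110), B (322,213), A (320,298), flap (530,205). The fused positions agree to 1 mm. Now descending over B.

Emit:
arm_command([
  [[0.02,-0.07,-0.75],[0,0,0],0],
  [[0,0,-0.75],[0,0,0],0],
  [[0,0,-0.75],[0,0,0],0],
  [[0,0,-0.4],[0,0,0],0],
  [[0,0,-0.38],[0,0,0],0],
  [[0,0,0],[0,0,0],0.2],
  [[0,0,0],[0,0,0],0.2],
  [[0,0,0],[0,0,0],0.2],
  [[0,0,0],[0,0,0],0.2],
  [[0,0,0],[0,0,0],0.2],
], squeeze=20)

```text
clock: 4.25
tool_pos: [0.5236, -0.0204, 0.1562]
tcp_rot: [3.141, -0.0, 1.39]
force: [-0.2, -0.4, -0.6]
finger_gap: 0.0685
```

Run:
```python
from h import *
p,d=r.snapshot("side"); q,_=r.snapshot("wrist")
cv2.imwrite("pics/s2.png",np.hstack([cv2.resize(p[130:270,210:390],(450,350),interpolation=2),cv2.resize(q[100:400,180:480],(350,350))]))
```

```text
(no output)
```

View pics/s2.png

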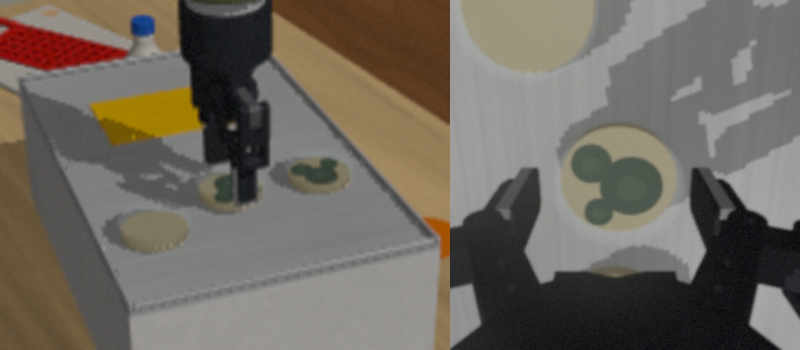

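The fingers straddle B cleanly (dish at (617,180) in the right-hand panel). Lowering a bit more, since the open pads stand back from the TCP.

Emit:
arm_command([
  [[0,0,-0.1],[0,0,0],0.2],
  [[0,0,-0.1],[0,0,0],0.2],
  [[0,0,-0.1],[0,0,0],0.2],
  [[0,0,0],[0,0,0],0.2],
  [[0,0,0],[0,0,0],0.35],
  [[0,0,0],[0,0,0],0.35],
  [[0,0,0],[0,0,0],0.35],
  [[0,0,0],[0,0,0],0.35],
  [[0,0,0],[0,0,0],0.35],
  [[0,0,0],[0,0,0],0.35],
])

```text
clock: 5.35
tool_pos: [0.5233, -0.0203, 0.148]
tcp_rot: [-3.142, -0.0, 1.39]
force: [-0.2, -0.1, -0.2]
finger_gap: 0.0589
```

Emit:
arm_command([
  [[-0.02,0.4,0],[0,0,0],0.35],
  [[-0.02,0.8,0],[0,0,0],0.35],
  [[-0.02,0.8,0],[0,0,0],0.35],
  [[-0.02,0.8,0],[0,0,0],0.35],
  [[-0.02,0.8,0],[0,0,0],0.35],
  [[-0.02,0.8,0],[0,0,0],0.35],
  [[-0.02,0.8,0],[0,0,0],0.35],
  [[-0.02,0.8,0],[0,0,0],0.35],
  [[0,0.8,0],[0,0,0],0.35],
  [[0,0.33,0],[0,0,0],0.35],
])

```text
clock: 6.35
tool_pos: [0.5189, 0.16, 0.1481]
tcp_rot: [-3.141, -0.001, 1.391]
force: [-0.1, -0.9, -0.1]
finger_gap: 0.0594
```

Emit:
arm_command([
  [[0,0,-0.04],[0,0,0],0.35],
  [[0,0,0],[0,0,0],0.35],
  [[0,0,0],[0,0,0],0.2],
  [[0,0,0],[0,0,0],0.2],
  [[0,0,0],[0,0,0],0.2],
  [[0,0,0.5],[0,0,0],0.2],
  [[0,0,0.8],[0,0,0],0.2],
  [[0,0,0.8],[0,0,0],0.5],
  [[0,0,0],[0,0,0],1],
  [[0,0,0],[0,0,0],1],
])

```text
clock: 7.35
tool_pos: [0.5198, 0.1579, 0.2005]
tcp_rot: [3.14, -0.001, 1.389]
force: [0.7, 0.3, -1.1]
finger_gap: 0.0253
```

Run:
```python
from h import *
p,d=r.snapshot("scene"); q,_=r.snapshot("wrist")
cv2.imwrite("pics/s3.png",np.hstack([cv2.resize(p[110:290,280:480],(400,360),interpolation=2),q[40:400,120:520]]))
print(r.get_state()["tool_pos"])
```

```text
[0.5187899  0.15773088 0.19871109]
```

View pics/s3.png

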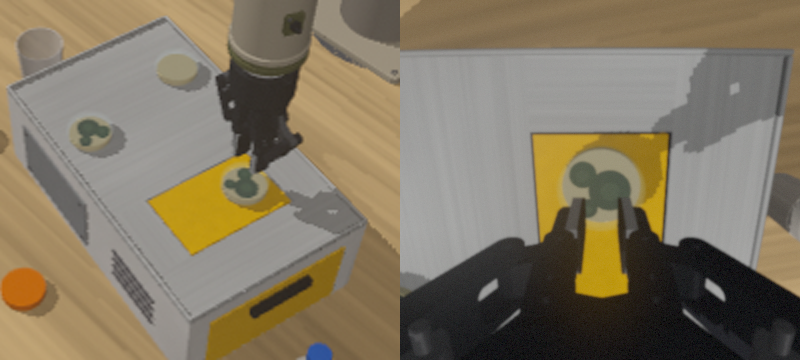

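B lies on the flap near one end, with its middle at about (245,185) in the left panel; A and the good dish are unmoved. Next: press the flap beside it with the fingers shut.

Emit:
arm_command([
  [[0.75,-0.15,0],[0,0,0],1],
  [[0.75,-0.15,0],[0,0,0],1],
  [[0.75,-0.15,0],[0,0,0],1],
  [[0.75,-0.15,0],[0,0,0],1],
  [[0,0,-0.5],[0,0,0],1],
  [[0,0,-0.5],[0,0,0],1],
  [[0,0,-0.5],[0,0,0],1],
  [[0,0,-0.3],[0,0,0],1],
  [[0,0,-0.3],[0,0,0],1],
  [[0,0,-0.3],[0,0,0],1],
])

```text
clock: 8.45
tool_pos: [0.5943, 0.143, 0.1397]
tcp_rot: [3.141, -0.0, 1.39]
force: [-1.3, -0.9, 5.6]
finger_gap: -0.0002
```

Emit:
arm_command([
  [[0,0,-0.3],[0,0,0],1],
  [[0,0,-0.3],[0,0,0],1],
  [[0,0,-0.3],[0,0,0],1],
  [[0,0,-0.3],[0,0,0],1],
  [[0,0,-0.3],[0,0,0],1],
  [[0,0,0],[0,0,0],1],
  [[0,0,0],[0,0,0],1],
  [[0,0,0],[0,0,0],1],
  [[0,0,0],[0,0,0],1],
  [[0,0,0],[0,0,0],1],
])

```text
clock: 9.45
tool_pos: [0.595, 0.1441, 0.103]
tcp_rot: [3.14, -0.002, 1.39]
force: [2.5, 5.9, 1.4]
finger_gap: 0.0
```

Run:
```python
from h import *
p,d=r.snapshot("scene"); q,_=r.snapshot("wrist")
cv2.imwrite("pics/s4.png",np.hstack([cv2.resize(p[110:290,280:480],(400,360),interpolation=2),q[40:400,120:520]]))
```

```text
(no output)
```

View pics/s4.png

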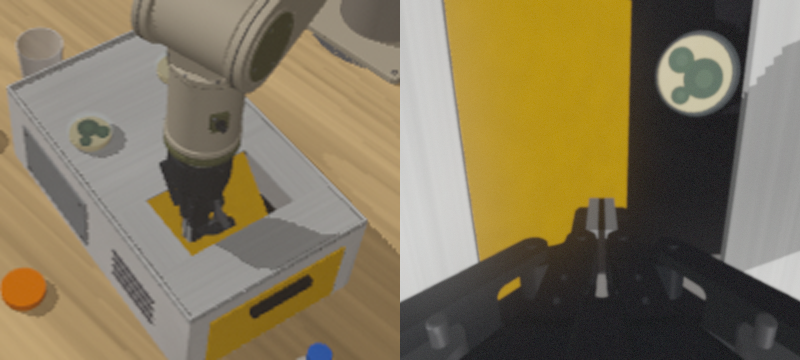

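B has dropped and lies flat on the bin floor beyond the free edge (698,73 in the wrist panel). Now retracting and going to A.

Emit:
arm_command([
  [[0,0,0.4],[0,0,0],1],
  [[0,0,0.6],[0,0,0],1],
  [[0,0,0.8],[0,0,0],1],
  [[0,0,0.8],[0,0,0],1],
  [[0,0,0.8],[0,0,0],1],
  [[0,0,0.6],[0,0,0],1],
  [[0.08,-0.8,0.6],[0,0,0],0.5],
  [[0.08,-0.8,0.5],[0,0,0],0],
  [[0.08,-0.8,0],[0,0,0],0],
  [[0.06,-0.8,0],[0,0,0],0],
])

```text
clock: 10.55
tool_pos: [0.6021, 0.0619, 0.2308]
tcp_rot: [3.14, 0.0, 1.39]
force: [-0.6, 0.1, 0.4]
finger_gap: 0.0582
```

Emit:
arm_command([
  [[0,-0.8,0],[0,0,0],0],
  [[0,-0.8,0],[0,0,0],0],
  [[0,-0.8,0],[0,0,0],0],
  [[0,-0.8,0],[0,0,0],0],
  [[0,-0.75,0],[0,0,0],0],
  [[0,0,0],[0,0,0],0],
  [[0,0,0],[0,0,0],0],
  [[0,0,0],[0,0,0],0],
  [[0,0,0],[0,0,0],0],
  [[0,0,0],[0,0,0],0],
])

```text
clock: 11.55
tool_pos: [0.6018, -0.0352, 0.2296]
tcp_rot: [-3.142, -0.0, 1.391]
force: [-0.2, -1.0, 0.1]
finger_gap: 0.0852
```

Run:
```python
from h import *
c=r.get_calibration("wrist"); p,d=r.snapshot("wrist"); cv2.imwrite("pics/w5.png",p)
X=cloud(c,d)
m=((X[...,2]>.158)&(X[...,2]<.172)&(d>0)).astype(np.uint8)
k,lab,st,ce=cv2.connectedComponentsWithStats(m)
for i in range(1,k):
    if st[i,4]>600: print(st[i],cv2.minEnclosingCircle(X[lab==i][:,:2].astype(np.float32)))
for a,b,q in flapquad(c,p): print(a,q)
print(r.get_state()["tool_pos"],r.get_state()["clock"])
```

```text
[ 224    0   87   36 2194] ((0.4500381350517273, -0.04450266808271408), 0.027718987315893173)
[ 283  178   77   75 4515] ((0.6025754809379578, -0.036489155143499374), 0.030422115698456764)
22537.0 [[0.47519211 0.11671877 0.149     ]
 [0.6201725  0.09082771 0.149     ]
 [0.63669407 0.18173848 0.149     ]
 [0.49147335 0.20751533 0.149     ]]
[ 0.60177257 -0.03524923  0.2295835 ] 11.6
```

Emit:
arm_command([
  [[0.03,-0.05,-0.75],[0,0,0],0],
  [[0,0,-0.75],[0,0,0],0],
  [[0,0,-0.75],[0,0,0],0],
  [[0,0,-0.4],[0,0,0],0],
  [[0,0,-0.4],[0,0,0],0.1],
  [[0,0,-0.22],[0,0,0],0.2],
  [[0,0,0],[0,0,0],0.35],
  [[0,0,0],[0,0,0],0.35],
  [[0,0,0],[0,0,0],0.35],
  [[0,0,0],[0,0,0],0.35],
])

```text
clock: 12.6
tool_pos: [0.6029, -0.0371, 0.1485]
tcp_rot: [3.14, -0.0, 1.39]
force: [-0.1, -0.9, -0.3]
finger_gap: 0.0593
```

Emit:
arm_command([
  [[-0.04,0.4,0],[0,0,0],0.35],
  [[-0.04,0.8,0],[0,0,0],0.35],
  [[-0.04,0.8,0],[0,0,0],0.35],
  [[-0.04,0.8,0],[0,0,0],0.35],
  [[-0.04,0.8,0],[0,0,0],0.35],
  [[-0.04,0.8,0],[0,0,0],0.35],
  [[-0.04,0.8,0],[0,0,0],0.35],
  [[-0.04,0.8,0],[0,0,0],0.35],
  [[-0.04,0.8,0],[0,0,0],0.35],
  [[0,0.46,0],[0,0,0],0.35],
])

```text
clock: 13.6
tool_pos: [0.5931, 0.1465, 0.148]
tcp_rot: [-3.142, -0.001, 1.391]
force: [-1.2, -0.3, -0.5]
finger_gap: 0.059
```

Emit:
arm_command([
  [[0,0,-0.04],[0,0,0],0.35],
  [[0,0,0],[0,0,0],0.35],
  [[0,0,0],[0,0,0],0.2],
  [[0,0,0],[0,0,0],0.2],
  [[0,0,0],[0,0,0],0.2],
  [[0,0,0.5],[0,0,0],0.2],
  [[0,0,0.8],[0,0,0],0.2],
  [[0,0,0.8],[0,0,0],0.5],
  [[0,0,0],[0,0,0],1],
  [[0,0,0],[0,0,0],1],
])

```text
clock: 14.6
tool_pos: [0.5941, 0.1443, 0.2003]
tcp_rot: [3.14, -0.001, 1.389]
force: [0.8, -0.0, -0.4]
finger_gap: 0.0249
```

Run:
```python
from h import *
p,d=r.snapshot("scene"); q,_=r.snapshot("wrist")
cv2.imwrite("pics/s6.png",np.hstack([cv2.resize(p[110:290,280:480],(400,360),interpolation=2),q[40:400,120:520]]))
```

```text
(no output)
```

View pics/s6.png

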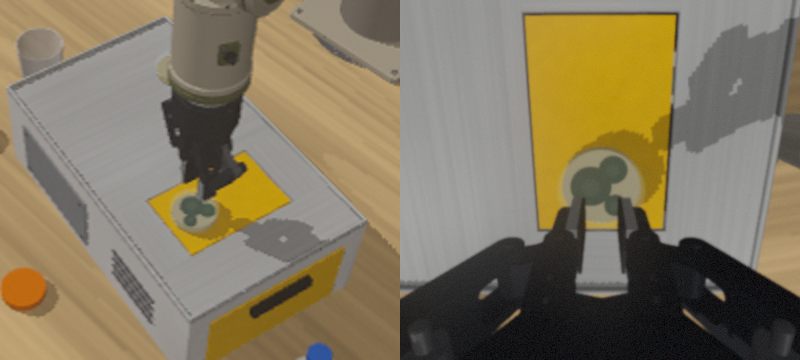

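A is on the other end of the flap, at about (195,210) in the left panel. Pressing on the free side.

Emit:
arm_command([
  [[-0.75,0.12,0],[0,0,0],1],
  [[-0.75,0.12,0],[0,0,0],1],
  [[-0.75,0.12,0],[0,0,0],1],
  [[-0.75,0.11,0],[0,0,0],1],
  [[0,0,-0.5],[0,0,0],1],
  [[0,0,-0.5],[0,0,0],1],
  [[0,0,-0.5],[0,0,0],1],
  [[0,0,-0.3],[0,0,0],1],
  [[0,0,-0.3],[0,0,0],1],
  [[0,0,-0.3],[0,0,0],1],
])

```text
clock: 15.7
tool_pos: [0.5191, 0.1559, 0.1391]
tcp_rot: [3.141, 0.0, 1.389]
force: [-1.1, -0.7, 5.2]
finger_gap: 0.0003
```

Emit:
arm_command([
  [[0,0,-0.3],[0,0,0],1],
  [[0,0,-0.3],[0,0,0],1],
  [[0,0,-0.3],[0,0,0],1],
  [[0,0,-0.3],[0,0,0],1],
  [[0,0,-0.3],[0,0,0],1],
  [[0,0,0],[0,0,0],1],
  [[0,0,0],[0,0,0],1],
  [[0,0,0],[0,0,0],1],
  [[0,0,0],[0,0,0],1],
  [[0,0,0],[0,0,0],1],
])

```text
clock: 16.7
tool_pos: [0.5194, 0.1572, 0.1025]
tcp_rot: [3.14, -0.002, 1.39]
force: [2.2, 5.5, 0.5]
finger_gap: 0.0004
```

Run:
```python
from h import *
p,d=r.snapshot("scene"); q,_=r.snapshot("wrist")
cv2.imwrite("pics/s7.png",np.hstack([cv2.resize(p[110:290,280:480],(300,270),interpolation=2),q[0:270,100:600]]))
```

```text
(no output)
```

View pics/s7.png

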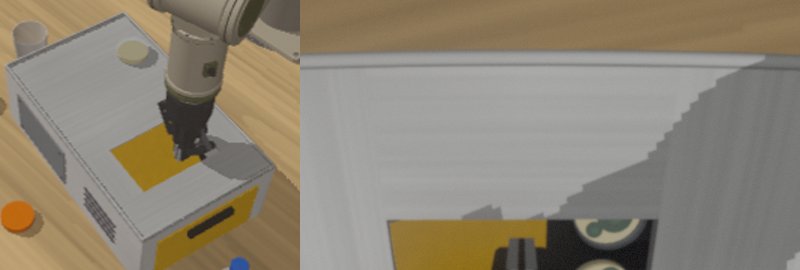

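Two dish rims show in the bin, (612,235) and (602,267). Checking their depth before letting go.

Run:
```python
from h import *
c=r.get_calibration("wrist"); p,d=r.snapshot("wrist"); X=cloud(c,d)
for u,v in[(410,230),(405,268),(400,280),(400,290),(400,300)]: print(u,v,X[v,u])
m=((X[...,2]>.025)&(X[...,2]<.045)&(d>0)).astype(np.uint8)
k,lab,st,ce=cv2.connectedComponentsWithStats(m)
for i in range(1,k):
    if st[i,4]>100: print(st[i],cv2.minEnclosingCircle(X[lab==i][:,:2].astype(np.float32)))
cv2.imwrite("pics/s8.png",p[200:400,100:600])
```

```text
410 230 [0.54519772 0.2243224  0.03376025]
405 268 [0.57890049 0.21712303 0.03370754]
400 280 [0.51198903 0.18814975 0.14968622]
400 290 [0.51106845 0.18621742 0.15720864]
400 300 [0.51083305 0.18467465 0.16304488]
[ 373  219   75   31 1725] ((0.536919116973877, 0.22585734724998474), 0.02979433536529541)
[ 368  260   70   37 1221] ((0.6011244654655457, 0.21386492252349854), 0.03016643039882183)
```

View pics/s8.png

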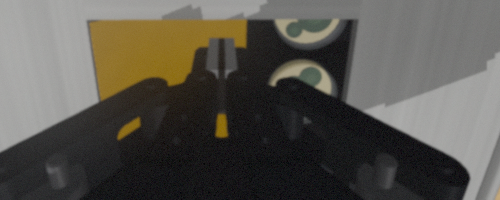

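Both dishes lie flat on the bin floor (tops at z=0.034 m). Retracting straight up.

Emit:
arm_command([
  [[0,0,0.4],[0,0,0],1],
  [[0,0,0.6],[0,0,0],1],
  [[0,0,0.8],[0,0,0],1],
  [[0,0,0.8],[0,0,0],1],
  [[0,0,0.8],[0,0,0],1],
  [[0,0,0.8],[0,0,0],1],
  [[0,0,0.8],[0,0,0],1],
  [[-0.3,-0.8,0.6],[0,0,0],1],
  [[-0.3,-0.8,0.5],[0,0,0],1],
  [[-0.3,-0.8,0],[0,0,0],1],
])

```text
clock: 17.85
tool_pos: [0.4967, 0.0953, 0.2574]
tcp_rot: [3.138, -0.0, 1.39]
force: [-0.4, -0.5, -0.1]
finger_gap: -0.0005
```

Emit:
arm_command([
  [[0,-0.8,0],[0,0,0],1],
  [[0,-0.8,0],[0,0,0],1],
  [[0,0,0],[0,0,0],1],
  [[0,0,0],[0,0,0],1],
  [[0,0,0],[0,0,0],1],
  [[0,0,0],[0,0,0],1],
  [[0,0,0],[0,0,0],1],
  [[0,0,0],[0,0,0],1],
  [[0,0,0],[0,0,0],1],
  [[0,0,0],[0,0,0],1],
])

```text
clock: 18.85
tool_pos: [0.496, 0.0563, 0.2543]
tcp_rot: [-3.141, 0.0, 1.39]
force: [-0.1, -0.3, -0.5]
finger_gap: 0.0002
```

Run:
```python
from h import *
c=r.get_calibration("wrist"); p,d=r.snapshot("wrist"); cv2.imwrite("pics/w9.png",p)
X=cloud(c,d)
m=((X[...,2]>.158)&(X[...,2]<.172)&(d>0)).astype(np.uint8)
k,lab,st,ce=cv2.connectedComponentsWithStats(m)
for i in range(1,k):
    if st[i,4]>600: print(st[i],cv2.minEnclosingCircle(X[lab==i][:,:2].astype(np.float32)))
for a,b,q in flapquad(c,p): print(a,q)
print(r.get_state()["tool_pos"],r.get_state()["clock"])
s,_=r.snapshot("scene"); cv2.imwrite("pics/f.png",np.hstack([cv2.resize(p,(400,250)),s[100:350,200:600]]))
```

```text
[ 157  126   75   72 4170] ((0.4390275180339813, -0.0430360771715641), 0.030459599569439888)
11881.0 [[0.47543509 0.11708049 0.149     ]
 [0.58286076 0.09770379 0.149     ]
 [0.5859884  0.11442109 0.149     ]
 [0.637333   0.18098424 0.149     ]
 [0.49246568 0.20755962 0.149     ]]
[0.49600181 0.05621557 0.25425211] 18.9
```

View pics/f.png

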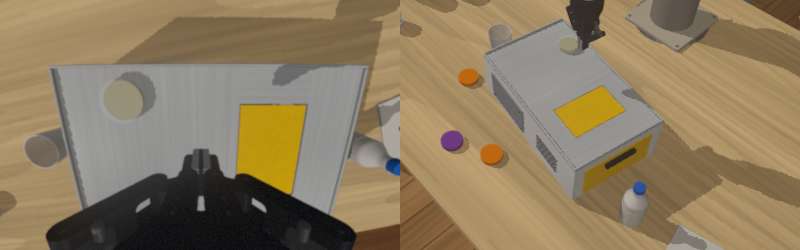

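The flap is shut, the good dish hasn't moved, and the beaker and bottle are still standing. The arm is clear of everything.

```bash
python3 -c "
from bench import r
print(r.job_done())"
```

```text
the job is handed in; nothing more can be done
None
```

Both mouldy dishes are in the bin and the flap is shut. I gripped each dish lightly, slid it over the steel onto one end of the flap, and pressed the flap down beside it with the closed fingers until it dropped. I handed the job in at about 19 s.

- **Bin:** before I let the flap up the second time, both dishes lay flat on the bin floor.
- **Flap:** the last wrist view shows it shut, with its visible corners within about 1 mm of where they started.
- **Left alone:** the good dish is at (0.439, -0.043), where it started. The beaker and bottle are standing as before, judged from the picture only.
- **Forces:** the readings at the end of each move stayed below about 7 N.

No check failed or disagreed.

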